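# Hold the lock open with its spring key

## Task

Take the red key out of the key rack, lower it end-down into the keyhole of the lock marked with the red dot and push it in against the spring as far as it goes; keep it pressed in and turn it clockwise (seen from above) a quarter turn against the return spring, as far as it goes, so that the bolt is drawn in. Finish while still gripping the key and holding it pushed in and turned: do not let go, because the springs throw it back. Leave the other two keys in the rack and do not disturb the other things on the bench.

Things in the scene. Friction and masses are not known exactly. Their poses are not given: they have to be found in the camera images.
- key_red: Key with a red bow, 92 mm, 70 g, upright in a rack slot. Origin: centre of its lower end, z up. Brass cross bit 9 mm thick (x), 26 wide (y), 9 high at the end; round shank 9 mm in diameter to z = 60 mm; flat bow 10 mm thick (x), 32 wide (y), z 60 to 92 mm, in the bit's plane: grip it across x at z about 76 mm. A half turn about z gives the same shape.
- rack: Light wooden block fixed to the bench, 50 (x) by 180 (y), 45 mm high, origin under its centre; left or right, the lock opposite. Slots in its top at y = -60, 0, +60 mm, each 12 (x) by 30 (y), 40 mm deep. A key stands in each (red, blue, yellow in any order), end 5 mm above the bench, bow along the rack's y, its lower edge 20 mm above the rack's top.
- key_blue: The same key with a blue bow, in another rack slot; to be left there. Origin and axes as the red key.
- key_yellow: The same key with a yellow bow, in another rack slot; to be left there. Origin and axes as the red key.
- lock: Lock fixed to the bench: green case 100 (x) by 90 mm (y), steel top plate 60 mm above the bench with a red dot at x -30, y 22 mm, dark foot plate 150 by 90 by 6 mm. Origin under its centre, z up. The bolt (18 by 16 mm) sticks 24 mm out of its +x side, 28 mm above the bench.
- keyhole (a point): Centre of the keyhole in the lock's top face; axes as the lock. Slot 12 (x) by 30 mm (y), 2 mm chamfers, 8 mm plate: the key's y goes along the lock's y, either way round. The key's end meets a spring plug 13.5 mm below the top face; it then pushes in 9 mm more (3 to 8.4 N) to a hard stop, 22.5 mm below the face. It can turn only when pushed over about 4 mm.
- plug_push (a joint): How far the plug is pushed down, m: 0 at rest, 0.009 at the stop; spring-returned.
- plug_turn (a joint): How far the plug is turned clockwise seen from above, rad: 0 at rest, stop at 1.45; spring-returned (0.09 N m at the stop). The key has about 0.12 rad of play in the plug, so it turns about 1.57 rad (a quarter turn) in all to reach the stop.
- bolt (a joint): How far the bolt is drawn into the case by the plug, m: 0 sticking out, about 0.020 with the plug fully turned.
- padlock_brass: Bystander: brass padlock lying flat, body 46 by 40 by 18 mm (centred on the origin), shackle to +x up to 58 mm; between the rack and the lock. Leave alone.
- padlock_black: Bystander: the same padlock in dark steel, farther from the robot. Leave alone.
- hammer: Bystander: hammer lying along its x, at the left of the bench. Leave alone.
- file: Bystander: flat file, 300 mm, wooden handle to its -x, at the right of the bench. Leave alone.
- oil: Bystander: yellow oil can, 48 mm diameter, 90 mm high. Leave alone.

How it is judged:
By the outcome, as a careful person would: the job done as asked, in the order asked, and still so for the second after the job is handed in, while the arm keeps its last pose, push and grip.
It also fails if it takes over 45 s, if anything falls off the work surface, if the arm or the gripper's body presses on something with over 40 N, if the wrist force passes 120 N, or if a joint passes its speed limit or range.

## Robot

A 7-joint arm with a two-finger parallel gripper is mounted at the origin on the work surface. World frame = base frame: x ahead of the robot, y to its left, z up, the work surface at z = 0. Lengths are in mm, angles in rad, forces in N, time in s.
With the tool pointing down it reaches from about 400 to 875 mm from the base axis. Payload 4.4 kg.
Tool frame: the origin (TCP) lies on the centre line of the jaws, within the pads' length; the fingertips stand 25 mm ahead of it and the grasp point (between the pads) lies 6 mm ahead of it (ctrl.finger_overhang is the distance from the TCP to the fingertips, in mm); z points along the fingers, y is the line along which they close (so a half turn about z gives the same grasp; the last joint's range is limited). The gripper opens to 85 mm and grips with 20 to 120 N. Pads are 22 mm wide; open, the fingers measure 114 mm over their backs; the gripper's body (76 mm by 85 mm) begins 54 mm behind the grasp point. The pads swing forward as they close: fully open they stand 13 mm farther back than shut.
Start: joints at [-1.218, 0.628, 0.038, 1.517, -0.027, 0.996, -0.02], TCP at [264.311, 593.849, 256.313] pointing down, gripper open.
Joint ranges: [-3.06, 3.06], [-0.37, 2.12], [-1.25, 1.32], [0.18, 2.47], [-1.1, 4.24], [0.23, 1.98], [-2.94, 2.94]. Speed limits (rad/s): [2.57, 2.57, 3.14, 3.14, 3.14, 3.14, 3.14].

## Interface

Orientations are given as [roll, pitch, yaw] about the fixed x, y, z axes, in that order (R = Rz(yaw) Ry(pitch) Rx(roll)).
In Python, from cell import ctrl gives the robot as it stands. The module is installed in compiled form; this text tells all that it offers.
- The arm moves only by the tool play_rows, never from a script. Its argument "targets" is a list of rows, each a list of 5 numbers: the closure, from 0 (fully open) to 1 (shut), then the shift along the tool's x, y, z in cm, then the turn about the tool's z in degrees. In form: [[gripper, dx, dy, dz, spin], ...]. A call has 1 to 10 rows; each row is the pose to reach, as a shift and turn from the pose commanded when the call began, along the tool's axes at that moment; what a row does not reach only later rows make up. A row lasts 1/10 s, in which the tool goes at most 50 mm and 8.59 degrees, less where a joint would pass 70% of its speed; a pose out of reach is approached as far as the arm can. A call with a gripper value outside its range is refused whole. The fingers move at their own pace and stop on an object; the grip force is fixed at half the most. Time passes only in rows, so rows that repeat a pose let the fingers close. It gives the time, the measured TCP pose, the force, the opening and the grip force at its end, in the units of the state.
- ctrl.read_state(): the state, without advancing time (a new reading comes with each control period).
- ctrl.get_image(name): name is "scene" or "side" or "wrist"; returns (picture, depth): 384x512x3 uint8, red, green, blue; 384x512 float32, mm along the optical axis (not along the pixel's ray), 0 where there is no reading.
- ctrl.calibration(name): a dict with "vfov" (degrees; the focal length in pixels is half the picture's height over the tangent of half this angle, whatever the lens; pixels are square), "cx", "cy" (the principal point, pixels), "k1" (the pictures are not rectified: a ray, as slopes to the right and down, at radius r is drawn at 1 + k1 r^2 times it, then the intrinsics apply), "extrinsics" (4x4, takes a point from camera to world coordinates); the wrist camera has in their place "mount" (4x4, takes a point from camera to tool coordinates, whose origin is the TCP and whose axes are the flange's). Camera axes: x right, y down, z forward; pixel columns grow to the right and rows downward; lengths in mm; the calibration is good to about 2 mm. A picture is of the moment at which its call begins: read the wrist's pose just before it. calibration takes no time and is no camera call.
- ctrl.finish_job(): hands the job in; it is judged then, once.
Trained networks look in the newest picture that a camera, given by its name, has taken for a name from the list of things; names that differ only in an ending like _2 or _b are one class to them, and where a whole thing is asked for, a point or a joint stands for the part that bears it (a point fixed in the world has none). Each returns a list of dicts, best first, with "confidence" (0 to 1); they miss things now and then, are a little off and sometimes report something else, mostly with a low value. They report only what shows in the picture. A call takes as long as a camera call.
- ctrl.search_frame(camera, name): "bbox" ([left, top, right, bottom] in pixels, round what is visible of it).
- ctrl.trace(camera, name): "pixels" (384x512 bool, what is visible of it) and "bbox" ([left, top, right, bottom] in pixels, round what is visible of it).
The state is a dict: "clock": time; "qpos": joint angles; "qd": joint speeds; "tau": joint torques, N m; "eef_pos": TCP position; "tool_rot": TCP orientation; "force": force on the tool from outside, world axes, zero at the start; "torque": the same for the moment, N m; "width": finger opening in mm; "gripper_force": force on a finger pad.
Only numpy, scipy, OpenCV 4.12 (cv2) and the standard library are available. Lean on these libraries where they do the work, as an engineer would, in place of code of your own. Each camera call takes 0.05 s, during which the arm holds its last target. There are 200 camera calls.

## Working session

There is one attempt and no reset: what is moved stays moved. The work goes in short steps, Python scripts to look and compute and a tool call to move; the robot and the scene stay as the last step left them, time stands still between calls to the robot, and variables do not carry over. Pictures are saved under pics/ and viewed, at most 10 in all, crops included, and the job is handed in when it is done.

Besides the shell and the picture viewer there is one more tool, called after ">>>" by a JSON object that holds its "name" and its "arguments", one argument or row to a line. play_rows: Moves the arm, as the interface text tells. Its arguments: {"type":"object","properties":{"targets":{"type":"array"}},"required":["targets"]}

```bash
mkdir -p pics; cat > h.py <<'E'
import numpy as np, cv2
from scipy.spatial.transform import Rotation as R
from cell import ctrl
def cam(n, st=None):
    c=ctrl.calibration(n); f=192/np.tan(np.radians(c['vfov'])/2)
    if 'extrinsics' in c: T=np.array(c['extrinsics'])
    else:
        st=st or ctrl.read_state(); W=np.eye(4); W[:3,:3]=R.from_euler('xyz',st['tool_rot']).as_matrix(); W[:3,3]=st['eef_pos']
        T=W@np.array(c['mount'])
    return c,f,T
def rays(C,uv):
    c,f,T=C; d=(np.atleast_2d(uv).astype(float)-[c['cx'],c['cy']])/f
    s=d.copy()
    for _ in range(15): s=d/(1+c['k1']*(s**2).sum(1,keepdims=True))
    return np.c_[s,np.ones(len(s))]
def pts(C,uv,z):  # depth -> world
    T=C[2]; return (rays(C,uv)*np.reshape(z,(-1,1)))@T[:3,:3].T+T[:3,3]
def atz(C,uv,h):  # ray to plane z=h
    T=C[2]; d=rays(C,uv)@T[:3,:3].T; return T[:3,3]+d*((h-T[2,3])/d[:,2:3])
def tri(C1,uv1,C2,uv2):
    A=np.zeros((3,3));b=np.zeros(3)
    for C,uv in((C1,uv1),(C2,uv2)):
        d=(rays(C,uv)@C[2][:3,:3].T)[0]; d/=np.linalg.norm(d); P=np.eye(3)-np.outer(d,d); A+=P;b+=P@C[2][:3,3]
    return np.linalg.solve(A,b)
def proj(C,p):
    c,f,T=C; q=(np.atleast_2d(p)-T[:3,3])@T[:3,:3]; s=q[:,:2]/q[:,2:]; return s*(1+c['k1']*(s**2).sum(1,keepdims=True))*f+[c['cx'],c['cy']]
E
cat > a.py <<'E'
from h import *
print(ctrl.read_state())
ims=[]
for n in('scene','side'):
    C=cam(n); print(n,C[2][:3,3].round(), C[0]['k1'])
    im,dep=ctrl.get_image(n); ims.append(im); np.savez(n,im=im,dep=dep)
    for k in('key_red','key_blue','key_yellow','lock','rack','padlock_brass','oil'):
        for r in ctrl.trace(n,k)[:1]:
            m=r['pixels']&(dep>0); v,u=np.nonzero(m)
            if len(u)<5: continue
            p=pts(C,np.c_[u,v],dep[m]); print(k,round(r['confidence'],2),np.round(r['bbox']),np.median(p,0).round(1),np.percentile(p,3,0).round(),np.percentile(p,97,0).round())
cv2.imwrite('pics/a.png',cv2.resize(np.vstack(ims)[:,:,::-1],(448,600) if 0 else (400,600))); cv2.imwrite('pics/a1.png',ims[0][:,:,::-1])
E
python3 a.py
```

```text
{'clock': 0.0, 'qpos': array([-1.21780984,  0.629327  ,  0.03843591,  1.5183681 , -0.02703747,
        0.99630056, -0.02000517]), 'qd': array([-1.25056386e-03, -2.98058975e-05, -6.56629864e-05, -1.51352320e-05,
        5.37986647e-04,  1.00658711e-03,  9.18021339e-04]), 'tau': array([ 1.21735051e-03, -5.63420641e+01,  1.22640934e+00, -1.93448746e+01,
        1.09544961e-02,  1.04330099e-02,  7.35781441e-06]), 'eef_pos': array([264.04952638, 593.31915036, 255.40128685]), 'tool_rot': array([-3.13970690e+00, -1.10068678e-05,  2.72278549e+00]), 'force': array([ 0.3929184 , -0.68913306, -0.28998338]), 'torque': array([ 0.00306355, -0.00682641,  0.02731709]), 'gripper_force': 0.0, 'width': 85.54659594526467}
scene [ 944.  579. 1226.] -0.04307688955741003
key_red 0.38 [272. 206. 278. 217.] [550.1 120.1  86.7] [542. 107.  42.] [556. 133. 100.]
key_blue 0.46 [268. 206. 280. 214.] [549.8 119.3  86.6] [540. 101.  31.] [556. 133. 100.]
key_yellow 0.66 [286. 215. 293. 229.] [532.9 178.6  89.8] [524. 166.  63.] [538. 190. 100.]
lock 0.77 [185. 130. 233. 162.] [ 576.4 -238.5   56.6] [ 503. -301.    4.] [ 639. -199.   65.]
rack 0.87 [261. 207. 315. 253.] [538.2 186.6  43.3] [491.  99.   4.] [576. 263.  50.]
padlock_brass 0.67 [255. 175. 275. 194.] [485.9  -1.1  17.9] [460. -22.   6.] [526.  18.  24.]
oil 0.73 [172. 168. 184. 192.] [ 741.8 -161.9   77.4] [ 719. -194.    9.] [ 761. -152.   94.]
side [   38. -1007.  1013.] -0.10743989393182923
key_red 0.55 [232. 173. 241. 183.] [546.2 115.3  83.5] [540. 103.  58.] [552. 130.  98.]
key_yellow 0.51 [214. 160. 220. 172.] [509.5 228.6  83.5] [505. 217.  59.] [514. 242.  97.]
lock 0.94 [262. 227. 309. 263.] [ 552.6 -270.7   52.2] [ 499. -307.    2.] [ 624. -206.   63.]
rack 0.73 [209. 170. 247. 199.] [522.4 155.4  39.1] [484.  85.   2.] [574. 248.  50.]
oil 0.81 [308. 200. 323. 226.] [ 727.4 -188.7   61.7] [ 714. -199.    7.] [ 754. -161.   92.]
```

View pics/a1.png

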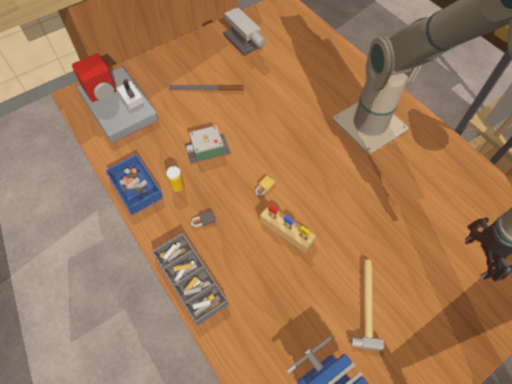

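The scene shows the red key at (273,210), blue at (288,219) and yellow at (304,231) in the rack. The lock with its red dot is at (207,142), with its bolt pointing left at (190,149).

```bash
cat > b.py <<'E'
from h import *
print(np.round(ctrl.calibration('wrist')['mount'],2), ctrl.calibration('wrist')['vfov'])
for n in('scene','side'):
    d=np.load(n+'.npz'); C=cam(n); im=d['im'].astype(int); dep=d['dep']
    v,u=np.mgrid[:384,:512]; P=pts(C,np.c_[u.ravel(),v.ravel()],dep.ravel()).reshape(384,512,3)
    r,g,b=im[...,0],im[...,1],im[...,2]
    box=(P[...,0]>480)&(P[...,0]<680)&(P[...,1]<-150)&(P[...,1]>-340)
    top=box&(abs(P[...,2]-60)<8)
    print(n,'top',top.sum(),cv2.minAreaRect(P[top][:,:2].astype(np.float32)))
    red=box&(r>g+40)&(r>b+40)&(P[...,2]>45); print('dot',np.argwhere(red).mean(0),P[red].mean(0).round(1))
    foot=box&(P[...,2]>3)&(P[...,2]<40); print('low',cv2.minAreaRect(P[foot][:,:2].astype(np.float32)))
    bo=box&(abs(P[...,2]-36)<8); print(P[bo][:,:2].round()[:40:2].tolist())
E
python3 b.py
python3 - <<'E'
import cv2
i=cv2.imread('pics/a1.png')[120:270,170:330]; cv2.imwrite('pics/a2.png',cv2.resize(i,(640,600),interpolation=cv2.INTER_CUBIC))
E
```

```text
[[-0.0000e+00 -9.6000e-01 -2.8000e-01  7.1160e+01]
 [ 1.0000e+00 -0.0000e+00 -0.0000e+00 -6.0000e-02]
 [ 0.0000e+00 -2.8000e-01  9.6000e-01 -1.1706e+02]
 [ 0.0000e+00  0.0000e+00  0.0000e+00  1.0000e+00]] 69.84634549451503
scene top 605 ((568.4141235351562, -253.45895385742188), (94.59564971923828, 100.96217346191406), 72.76052856445312)
dot [139.88888889 215.27777778] [ 545.6 -226.9   62.3]
low ((580.010986328125, -244.64230346679688), (189.38339233398438, 199.8707275390625), 89.89059448242188)
[[607.0, -298.0], [618.0, -278.0], [630.0, -278.0], [623.0, -276.0], [617.0, -273.0], [635.0, -276.0], [629.0, -273.0], [622.0, -271.0], [618.0, -263.0], [634.0, -272.0], [628.0, -268.0], [623.0, -261.0], [639.0, -270.0], [634.0, -264.0], [626.0, -264.0], [620.0, -260.0], [543.0, -203.0], [538.0, -198.0], [642.0, -264.0], [634.0, -266.0]]
side top 587 ((568.9334716796875, -252.61062622070312), (93.89552307128906, 102.51840209960938), 74.4200439453125)
dot [233.53333333 280.26666667] [ 557.5 -223.9   58.4]
low ((577.7078247070312, -242.96536254882812), (183.34671020507812, 197.04925537109375), 88.05181121826172)
[[531.0, -207.0], [636.0, -266.0], [526.0, -221.0], [630.0, -269.0], [638.0, -270.0], [628.0, -271.0], [634.0, -275.0], [525.0, -224.0], [627.0, -279.0], [635.0, -280.0], [522.0, -236.0], [627.0, -280.0], [635.0, -281.0], [628.0, -280.0], [521.0, -238.0], [516.0, -253.0], [518.0, -251.0], [600.0, -307.0], [513.0, -266.0], [586.0, -304.0]]
```

View pics/a2.png

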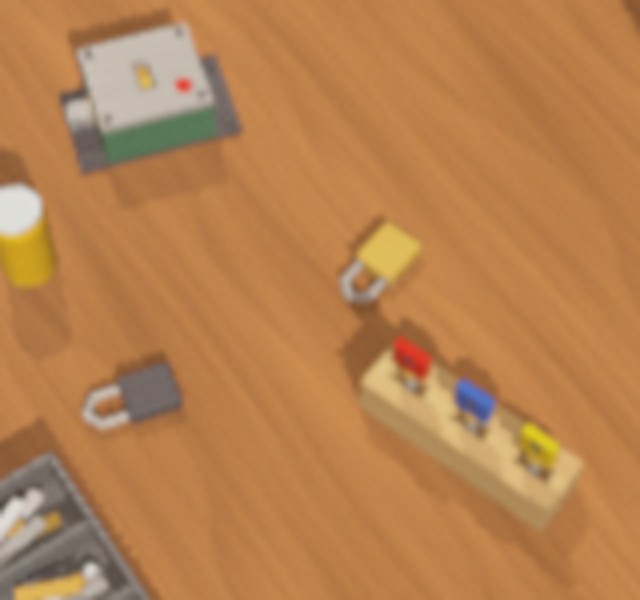

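>>> {"name": "play_rows", "arguments": {
  "targets": [
    [0,-40,-28,0,46],
    [0,-40,-28,0,46],
    [0,-40,-28,0,46],
    [0,-40,-28,0,46],
    [0,-40,-28,0,46],
    [0,-40,-28,0,46],
    [0,-40,-28,0,46],
    [0,-40,-28,0,46],
    [0,-40,-28,0,46],
    [0,-40,-28,0,46]
  ]
}}

```text
clock: 1.8
eef_pos: [517.4, 172.0, 256.7]
tool_rot: [3.141, 0.001, 1.917]
force: [-0.4, 0.8, -0.5]
width: 85.5
gripper_force: 0.0
```

The crop shows the lock with its keyhole at (145,76), the red dot at (183,86) and the bolt on the left at (78,112). All three keys are upright in the rack, red at (411,357).

```bash
cat > w.py <<'E'
from h import *; import sys
tag=sys.argv[1]; st=ctrl.read_state(); C=cam('wrist',st); im,dep=ctrl.get_image('wrist')
np.savez('w'+tag,im=im,dep=dep,T=C[2]); cv2.imwrite(f'pics/w{tag}.png',im[:,:,::-1])
print(st['eef_pos'].round(1),np.degrees(st['tool_rot']).round(2),st['width'])
for k in sys.argv[2:]:
    for r in ctrl.trace('wrist',k)[:2]:
        m=r['pixels']&(dep>0); v,u=np.nonzero(m)
        if len(u)<9: continue
        p=pts(C,np.c_[u,v],dep[m]); zt=np.percentile(p[:,2],97); t=p[abs(p[:,2]-zt)<4]
        print(k,round(r['confidence'],2),np.round(r['bbox']),'z',zt.round(1),len(t),'top rect',cv2.minAreaRect(t[:,:2].astype(np.float32)))
E
python3 w.py 1 key_red key_blue key_yellow rack
```

```text
[517.4 172.  256.7] [1.7994e+02 6.0000e-02 1.0985e+02] 85.45757023712376
key_red 0.62 [261. 202. 276. 246.] z 97.3 222 top rect ((548.8961181640625, 120.74610900878906), (9.763035774230957, 30.130699157714844), 16.235456466674805)
key_blue 0.84 [265. 158. 277. 195.] z 97.3 262 top rect ((531.1306762695312, 177.08811950683594), (9.844935417175293, 31.891433715820312), 17.82767105102539)
key_yellow 0.67 [269. 104. 278. 137.] z 97.5 294 top rect ((513.1754760742188, 233.84591674804688), (9.498825073242188, 30.789396286010742), 17.031496047973633)
```

View pics/w1.png

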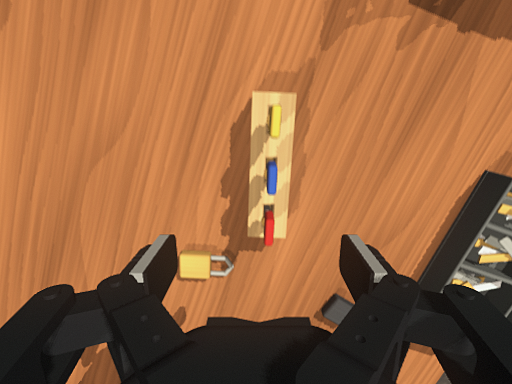

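The wrist view shows the rack with yellow at (275,120), blue at (271,177) and red at (268,225), next to the brass padlock at (200,265). The three key positions lie on one line, 59 mm apart, and the rack yaw is 17.5°.

>>> {"name": "play_rows", "arguments": {
  "targets": [
    [0,-5.9,1.2,4,2.4],
    [0,-5.9,1.2,8,2.4],
    [0,-5.9,1.2,10.5,2.4],
    [0,-5.9,1.2,10.5,2.4],
    [0,-5.9,1.2,10.5,2.4]
  ]
}}

```text
clock: 2.55
eef_pos: [546.9, 126.0, 151.6]
tool_rot: [-3.141, -0.001, 1.881]
force: [0.4, 0.8, 0.7]
width: 85.7
gripper_force: 0.0
```

```bash
python3 w.py 2 key_red key_blue
```

```text
[546.9 126.  151.6] [-1.7997e+02 -6.0000e-02  1.0776e+02] 85.73437400367439
key_red 0.76 [248. 180. 271. 246.] z 97.1 591 top rect ((549.1316528320312, 120.63969421386719), (9.55575180053711, 31.223506927490234), 17.330720901489258)
key_red 0.73 [220.   0. 297. 238.] z 45.8 11768 top rect ((531.1766967773438, 176.9427032470703), (50.911495208740234, 180.35781860351562), 17.778301239013672)
key_blue 0.87 [251. 112. 272. 163.] z 97.4 755 top rect ((530.7904663085938, 177.02598571777344), (9.399435997009277, 31.01995277404785), 18.182737350463867)
```

View pics/w2.png

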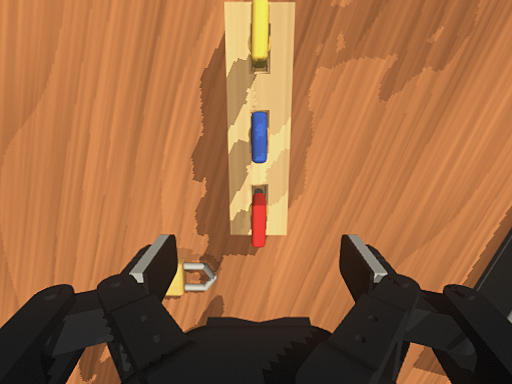

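Red is at (259,215), centred between the jaws; both measurements agree within 0.5 mm. Now descending.

>>> {"name": "play_rows", "arguments": {
  "targets": [
    [0,-0.6,0.05,0,0.2],
    [0,-0.6,0.05,3,0.2],
    [0,-0.6,0.05,5,0.2],
    [0,-0.6,0.05,6.4,0.2],
    [0,-0.6,0.05,6.4,0.2],
    [0,-0.6,0.05,6.4,0.2]
  ]
}}

```text
clock: 3.3
eef_pos: [550.1, 118.4, 87.9]
tool_rot: [3.141, 0.0, 1.874]
force: [-0.9, 0.6, 0.7]
width: 85.2
gripper_force: 0.0
```

```bash
python3 -c "
from cell import ctrl
s=ctrl.read_state();print(s['eef_pos'],s['tool_rot'],s['force'])"
```

```text
[550.13843037 118.42370496  87.88764625] [3.14075196e+00 1.23042480e-04 1.87443299e+00] [-0.86952232  0.56145228  0.66072173]
```

>>> {"name": "play_rows", "arguments": {
  "targets": [
    [0,0.2,0,0,0],
    [1,0.2,0,0,0],
    [1,0.2,0,0,0],
    [1,0.2,0,0,0],
    [1,0.2,0,0,0],
    [1,0.2,0,0,0],
    [1,0.2,0,0,0],
    [1,0.2,0,0,0],
    [1,0.2,0,0,0]
  ]
}}

```text
clock: 4.2
eef_pos: [549.0, 120.3, 87.4]
tool_rot: [-3.142, -0.0, 1.874]
force: [-0.7, -0.2, 3.6]
width: 9.5
gripper_force: 58.6
```

>>> {"name": "play_rows", "arguments": {
  "targets": [
    [1,0,0,-2,0],
    [1,0,0,-4.5,0],
    [1,0,0,-8,0],
    [1,0,0,-12,0],
    [1,0,0,-12,0]
  ]
}}

```text
clock: 4.7
eef_pos: [552.3, 120.8, 212.0]
tool_rot: [3.132, 0.001, 1.874]
force: [0.9, 0.4, -1.4]
width: 9.4
gripper_force: 59.0
```

>>> {"name": "play_rows", "arguments": {
  "targets": [
    [1,-41,-12.8,0,35],
    [1,-41,-12.8,0,35],
    [1,-41,-12.8,0,35],
    [1,-41,-12.8,0,35],
    [1,-41,-12.8,0,35],
    [1,-41,-12.8,0,35],
    [1,-41,-12.8,0,35],
    [1,-41,-12.8,0,35],
    [1,-41,-12.8,0,35],
    [1,-41,-12.8,0,35]
  ]
}}

```text
clock: 5.7
eef_pos: [547.1, -315.9, 206.4]
tool_rot: [-3.142, 0.005, 1.256]
force: [-0.5, -0.2, -1.8]
width: 9.7
gripper_force: 58.9
```

```bash
cat > l.py <<'E'
from h import *; import sys
def lock(tag):
    d=np.load(f'w{tag}.npz'); C=list(cam('wrist')); C[2]=d['T']; im=d['im'].astype(int); dep=d['dep']
    v,u=np.mgrid[:384,:512]; P=pts(C,np.c_[u.ravel(),v.ravel()],dep.ravel()).reshape(384,512,3)
    top=(abs(P[...,2]-60)<5)&(np.hypot(P[...,0]-568,P[...,1]+253)<80)&(dep>0)
    print('top z',np.median(P[top][:,2]),cv2.minAreaRect(P[top][:,:2].astype(np.float32)))
    r,g,b=im[...,0],im[...,1],im[...,2]
    near=(np.hypot(P[...,0]-568,P[...,1]+253)<55)&(dep>0)
    red=near&(r>g+60)&(r>b+60)&(abs(P[...,2]-60)<8); print('dot',P[red].mean(0).round(1))
    hole=(np.hypot(P[...,0]-568,P[...,1]+253)<25)&(P[...,2]<57)&(P[...,2]>30); q=np.argwhere(hole)
    if len(q)>9:
        e=atz(C,q[:,::-1],60)[:,:2]; print('hole',len(q),q.mean(0),cv2.minAreaRect(e.astype(np.float32)))
lock(sys.argv[1])
E
python3 w.py 3 lock key_red; python3 l.py 3
```

```text
[ 547.1 -315.9  206.4] [-180.      0.27   71.94] 9.693419468704805
lock 0.69 [191.  57. 333. 161.] z 60.9 10566 top rect ((569.3626098632812, -251.49293518066406), (90.05998229980469, 101.01652526855469), 73.34959411621094)
key_red 0.71 [246. 189. 272. 300.] z 216.1 1212 top rect ((547.5819091796875, -315.59954833984375), (31.373477935791016, 8.987881660461426), 71.434326171875)
top z 59.441122951724935 ((569.3533325195312, -251.5025177001953), (90.11011505126953, 101.01934814453125), 73.3017349243164)
dot [ 547.1 -221.5   60.4]
hole 459 [110.416122   259.69934641] ((564.9672241210938, -250.53843688964844), (30.477130889892578, 25.66965103149414), 77.89788055419922)
```

View pics/w3.png

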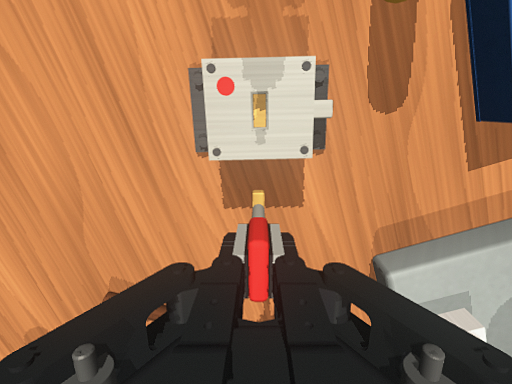

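The lock plate shows at (260,108) with its keyhole at (260,110) and its bolt at (322,108). The key hangs in the jaws with its bit at (258,197). I'll check the key's tilt and work out the move.

```bash
cat > k.py <<'E'
from h import *; import sys
d=np.load(f'w{sys.argv[1]}.npz'); st=ctrl.read_state(); C=list(cam('wrist',st)); C[2]=d['T']; dep=d['dep']
M=np.array(ctrl.calibration('wrist')['mount']); v,u=np.mgrid[170:300,230:290]; z=dep[170:300,230:290]
p=(rays(C,np.c_[u.ravel(),v.ravel()])*z.reshape(-1,1))@M[:3,:3].T+M[:3,3]; p=p[(z.ravel()>0)&(abs(p[:,1])<12)&(abs(p[:,0])<30)]
for a,b in((-10,-6),(0,8),(8,20),(25,45),(45,65),(65,72.5),(73,82),(82,90)):
    q=p[(p[:,2]>a)&(p[:,2]<b)]
    if len(q)>3: print(a,b,len(q),np.percentile(q,5,0).round(1),np.percentile(q,95,0).round(1))
y=np.radians(np.degrees(st['tool_rot'][2])); D=np.array([569.3,-251.5])-st['eef_pos'][:2]
print('to keyhole dx,dy mm',D@[np.cos(y),np.sin(y)],D@[np.sin(y),-np.cos(y)],'spin',np.degrees(y)-73.3)
E
python3 k.py 3
```

```text
-10 -6 1341 [-12.1  -4.4  -9.6] [14.4  4.9 -6.7]
0 8 330 [ 10.6 -10.1   0.4] [15.7 10.5  7.7]
8 20 406 [ 10.5 -10.1   8.5] [15.8 10.6 19.2]
45 65 102 [ 1.5 -3.4 49.8] [ 4.2  4.1 64.4]
65 72.5 39 [ 1.6 -3.6 65.5] [ 4.2  4.3 72.2]
73 82 182 [ 3.2 -3.6 73.5] [12.5  4.4 79.4]
to keyhole dx,dy mm 59.64130709668571 2.107361803789395 spin -0.8645263880225968
```

>>> {"name": "play_rows", "arguments": {
  "targets": [
    [1,4,0.1,2,-0.9],
    [1,5.9,0.2,4,-0.9],
    [1,5.9,0.2,5.2,-0.9],
    [1,5.9,0.2,5.2,-0.9],
    [1,5.9,0.2,5.2,-0.9],
    [1,5.9,0.2,5.2,-0.9]
  ]
}}

```text
clock: 6.45
eef_pos: [569.3, -254.9, 156.3]
tool_rot: [3.14, 0.001, 1.278]
force: [-0.5, -0.2, -1.7]
width: 9.0
gripper_force: 58.9
```

```bash
python3 w.py 4; python3 k.py 4; python3 l.py 4; python3 -c "
from h import *
d=np.load('w4.npz');C=list(cam('wrist'));C[2]=d['T']
"
```

```text
[ 569.3 -254.9  156.3] [1.799e+02 6.000e-02 7.323e+01] 9.037854395337856
-10 -6 1346 [-12.1  -4.4  -9.6] [14.4  5.3 -6.8]
0 8 339 [ 10.5 -10.3   0.3] [15.7 10.5  7.5]
8 20 404 [ 10.6 -10.2   8.7] [15.7 10.2 19.4]
45 65 100 [ 1.4 -3.4 50.5] [ 4.2  4.  64.2]
65 72.5 40 [ 1.3 -3.6 65.6] [ 4.1  4.3 71.7]
73 82 187 [ 3.3 -3.6 73.3] [12.6  4.4 79.7]
to keyhole dx,dy mm 3.1504643174133338 -0.9895141039830793 spin -0.07654256071138832
top z 59.461806799993354 ((569.7000732421875, -251.53634643554688), (90.42306518554688, 100.2789077758789), 73.14424896240234)
dot [ 547.  -221.7   60.4]
hole 266 [187.40601504 255.59022556] ((569.9179077148438, -250.56253051757812), (29.72327423095703, 13.07636833190918), 73.60356140136719)
```

View pics/w4.png

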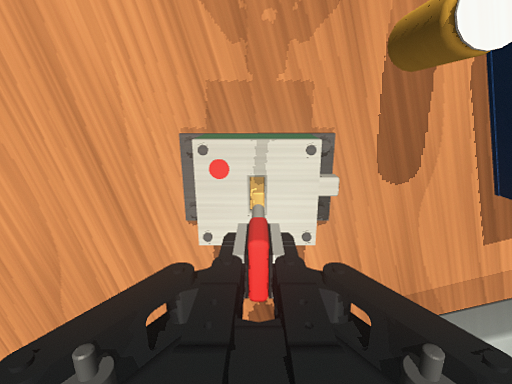

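The bit is at (258,192), just short of the slot centre by about 3 mm along the slot. I'll correct that and come down to just above the face.

>>> {"name": "play_rows", "arguments": {
  "targets": [
    [1,0.3,-0.1,0,0],
    [1,0.3,-0.1,0.5,0],
    [1,0.3,-0.1,1.0,0],
    [1,0.3,-0.1,1.0,0],
    [1,0.3,-0.1,1.0,0]
  ]
}}

```text
clock: 7.0
eef_pos: [569.0, -250.3, 144.9]
tool_rot: [-3.141, -0.0, 1.279]
force: [-0.1, -0.6, -1.6]
width: 9.5
gripper_force: 58.9
```

```bash
python3 w.py 5; python3 k.py 5|tail -1; python3 l.py 5
```

```text
[ 569.  -250.3  144.9] [-179.96   -0.     73.3 ] 9.510738798649825
to keyhole dx,dy mm -0.9453124976748469 0.5152766961720169 spin -0.004190492471821017
top z 59.46888054464512 ((569.604736328125, -251.25286865234375), (90.12433624267578, 100.75581359863281), 73.24478149414062)
dot [ 547.  -221.6   60.4]
hole 164 [196.34146341 261.29268293] ((569.7660522460938, -250.92852783203125), (30.669811248779297, 12.827795028686523), 75.31720733642578)
```

>>> {"name": "play_rows", "arguments": {
  "targets": [
    [1,-0.1,0.03,0.2,0],
    [1,-0.1,0.03,0.5,0],
    [1,-0.1,0.03,0.8,0],
    [1,-0.1,0.03,1.1,0],
    [1,-0.1,0.03,1.4,0],
    [1,-0.1,0.03,1.4,0]
  ]
}}

```text
clock: 7.65
eef_pos: [568.9, -251.2, 130.7]
tool_rot: [-3.141, -0.0, 1.279]
force: [-1.0, -0.4, -0.9]
width: 9.3
gripper_force: 58.9
```

>>> {"name": "play_rows", "arguments": {
  "targets": [
    [1,0,0,0.3,0],
    [1,0,0,0.6,0],
    [1,0,0,0.9,0],
    [1,0,0,1.1,0],
    [1,0,0,1.1,0],
    [1,0,0,1.1,0]
  ]
}}

```text
clock: 8.25
eef_pos: [569.4, -251.6, 120.9]
tool_rot: [3.141, -0.0, 1.279]
force: [-0.0, 0.3, 6.8]
width: 9.3
gripper_force: 60.0
```

>>> {"name": "play_rows", "arguments": {
  "targets": [
    [1,0,0,0.1,0],
    [1,0,0,0.2,0],
    [1,0,0,0.2,0],
    [1,0,0,0.2,0]
  ]
}}

```text
clock: 8.65
eef_pos: [569.5, -251.6, 119.8]
tool_rot: [3.14, -0.0, 1.279]
force: [-1.6, 1.8, 11.4]
width: 9.2
gripper_force: 60.8
```

The force has passed the spring's maximum, so the key is at the hard stop. Now turning.

>>> {"name": "play_rows", "arguments": {
  "targets": [
    [1,0,0,0.1,5],
    [1,0,0,0.1,10],
    [1,0,0,0.1,15],
    [1,0,0,0.1,20],
    [1,0,0,0.1,25],
    [1,0,0,0.1,30],
    [1,0,0,0.1,35],
    [1,0,0,0.1,40],
    [1,0,0,0.1,45],
    [1,0,0,0.1,45]
  ]
}}

```text
clock: 9.65
eef_pos: [569.5, -251.7, 119.7]
tool_rot: [3.141, -0.001, 0.492]
force: [-3.6, 1.7, 17.4]
width: 9.3
gripper_force: 61.8
```

```bash
python3 -c "
from cell import ctrl
s=ctrl.read_state();print(s['eef_pos'],s['tool_rot'],s['force'],s['torque'],s['qpos'])"
```

```text
[ 569.48828117 -251.72148423  119.70145482] [ 3.14079524e+00 -1.37593792e-03  4.92408890e-01] [-3.61407158  1.66577979 17.4353018 ] [0.71355962 1.04405977 0.11030617] [ 0.04458069  0.82993816  0.56003942  1.72328771 -0.60243241  0.76534732
 -0.17370824]
```

>>> {"name": "play_rows", "arguments": {
  "targets": [
    [1,0,0,0,6],
    [1,0,0,0,12],
    [1,0,0,0,18],
    [1,0,0,0,24],
    [1,0,0,0,30],
    [1,0,0,0,36],
    [1,0,0,0,40],
    [1,0,0,0,44],
    [1,0,0,0,46],
    [1,0,0,0,46]
  ]
}}

```text
clock: 10.65
eef_pos: [570.0, -252.0, 119.7]
tool_rot: [-3.141, -0.003, -0.309]
force: [-1.3, 1.6, 17.3]
width: 8.9
gripper_force: 61.7
```

```bash
python3 w.py 6 key_red;  python3 -c "
from cell import ctrl
s=ctrl.read_state();print(s['eef_pos'],s['tool_rot'],s['force'],s['torque'],s['qpos'])"
```

```text
[ 570.  -252.   119.7] [-1.7999e+02 -1.6000e-01 -1.7700e+01] 8.927368281397268
key_red 0.87 [244. 206. 272. 300.] z 129.5 1237 top rect ((569.9180908203125, -252.17662048339844), (9.3858003616333, 32.41594696044922), 71.87943267822266)
key_red 0.61 [249. 132. 265. 140.] z 36.3 86 top rect ((619.7071533203125, -267.22113037109375), (15.997628211975098, 2.2530441284179688), 72.533203125)
[ 569.9532902  -251.9883771   119.70924017] [-3.14130403e+00 -2.70718949e-03 -3.08274080e-01] [-1.96466732  2.33952399 16.12991887] [0.6384567  0.68716815 0.1077194 ] [-0.06013567  0.89728908  0.76789961  1.72594462 -0.80082326  0.85893038
 -0.80593976]
```

View pics/w6.png

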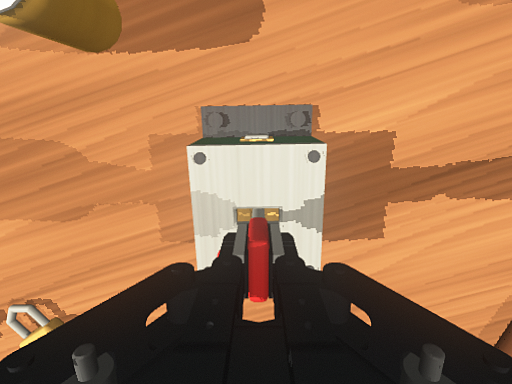

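The bolt is drawn into the case, with only a sliver left at (257,137), and the key has turned 91°. I'll add a few degrees to seat it firmly on the stop.

>>> {"name": "play_rows", "arguments": {
  "targets": [
    [1,0,0,0,2],
    [1,0,0,0,4],
    [1,0,0,0,4],
    [1,0,0,0,4]
  ]
}}

```text
clock: 11.15
eef_pos: [570.1, -251.9, 119.8]
tool_rot: [-3.141, -0.003, -0.377]
force: [-3.0, 1.7, 17.1]
width: 9.3
gripper_force: 61.7
```

```bash
python3 w.py 7 key_red bolt;  python3 -c "
from cell import ctrl
from h import *
s=ctrl.read_state();print(s['eef_pos'],s['tool_rot'],s['force'],s['torque'])
d=np.load('w7.npz');C=list(cam('wrist'));C[2]=d['T'];v,u=np.mgrid[100:160,180:340];z=d['dep'][100:160,180:340]
p=pts(C,np.c_[u.ravel(),v.ravel()],z.ravel());a=np.radians(-16.7);q=(p[:,:2]-[569.5,-251.5])@np.array([[np.cos(a),-np.sin(a)],[np.sin(a),np.cos(a)]])
m=(abs(q[:,1])<6)&(p[:,2]>20)&(p[:,2]<40);print('bolt x',np.percentile(q[m,0],[5,50,95,100]),p[m,2].mean())"
```

```text
[ 570.1 -251.9  119.8] [-1.7997e+02 -1.6000e-01 -2.1600e+01] 9.333220470199423
key_red 0.33 [  0.   1. 110.  61.] z 88.8 327 top rect ((720.308837890625, -183.33419799804688), (6.1774067878723145, 15.6698637008667), 38.535282135009766)
key_red 0.3 [183. 100. 325. 270.] z 60.6 12333 top rect ((572.0387573242188, -252.50938415527344), (90.67059326171875, 94.99070739746094), 73.1419677734375)
bolt 0.55 [246. 134. 265. 138.] z 36.9 73 top rect ((619.6534423828125, -268.0419006347656), (15.317774772644043, 2.1578006744384766), 69.63654327392578)
[ 570.10058117 -251.92280253  119.7413727 ] [-3.14103466e+00 -2.79410454e-03 -3.77171773e-01] [-2.60726446  2.38058692 16.97373846] [0.65580531 0.68088435 0.37899425]
bolt x [50.16648018 52.13249617 53.84058582 53.89190689] 34.90939262887743
```

```bash
python3 -c "
from cell import ctrl
print(ctrl.finish_job())"
```

```text
the job is handed in; nothing more can be done
None
```

The red key is in the lock, pushed to its hard stop and turned clockwise a quarter turn to its stop, and the bolt is drawn in about 20 mm; I handed the job in at about 11 s with the arm still gripping and holding the key.

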